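Put the load weights away in their block

ROBOT

A 7-joint arm with a two-finger parallel gripper is mounted at the origin on the work surface. World frame = base frame: x ahead of the robot, y to its left, z up, the work surface at z = 0. Lengths are in m, angles in rad, forces in N, time in s.
With the tool pointing down it reaches from about 0.35 to 0.9 m from the base axis. Payload 19.9 kg.
Tool frame: the origin (TCP) lies at the very end of the fingers, on their centre line; the grasp point (between the pads) lies behind it (hold_point_z is the z of the grasp point in the tool frame, in m); z points along the fingers, y is the direction in which the jaws open and shut (so a half turn about z gives the same grasp; the last joint's range is limited). The gripper opens to 94 mm and grips with 3 to 60 N. Pads are 16 mm wide; open, the fingers measure 119 mm over their backs; the gripper's body (75 mm by 177 mm) begins 78 mm behind the grasp point.
Start: joints at [1.216, 0.417, -0.01, 1.614, 0.005, 1.111, -0.053], TCP at [0.192, -0.595, 0.205] pointing down, gripper open.
Joint ranges: [-2.81, 2.81], [-0.39, 2.02], [-1.27, 1.25], [0.06, 2.57], [-1.19, 4.33], [0.19, 2], [-2.82, 2.82]. Speed limits (rad/s): [1.89, 1.89, 2.39, 2.39, 3.01, 3.01, 3.01].

INTERFACE

Orientations are given as [roll, pitch, yaw] about the fixed x, y, z axes, in that order (R = Rz(yaw) Ry(pitch) Rx(roll)).
In Python, from bench import * gives the robot as it stands.
- The arm moves only by the tool drive_tool, never from a script. Its argument "plan" is a list of rows, each an object with "dp": the shift along the tool's x, y, z in mm, a list of three; "delta_rot": the turn, a rotation vector about the tool's x, y, z in rad, a list of three. In form: [{"dp": [x, y, z], "delta_rot": [wx, wy, wz]}, ...]. A call has 1 to 10 rows; each row is the pose to reach, as a shift and turn from the pose commanded when the call began, along the tool's axes at that moment; what a row does not reach only later rows make up. A row lasts 1/10 s, in which the tool goes at most 50 mm and 8.59 degrees, less where a joint would pass 70% of its speed; a pose out of reach is approached as far as the arm can. A call with a gripper value outside its range is refused whole. "gripper" is the closure, from 0 (fully open) to 1 (shut), set as the call begins (left out, the last holds). The fingers move at their own pace and stop on an object; "newtons" is the grip in N (left out, the last holds). Time passes only in rows, so rows that repeat a pose let the fingers close. It gives the time, the measured TCP pose, the force and the opening at its end, in the units of the state.
- get_state(): the state, without advancing time (a new reading comes with each control period).
- capture(name): name is "scene" or "top" or "wrist"; returns a dict with "image" (400x640x3 uint8, blue, green, red), "z_map" (400x640 float32, m along the optical axis (not along the pixel's ray), 0 where there is no reading), "K" (3x3 intrinsics, pixels), "extrinsics" (4x4, takes a point from world to camera coordinates). Camera axes: x right, y up, looking along -z (the intrinsics and any distortion apply to the point x, -y, -z); pixel columns grow to the right and rows downward; lengths in m; the calibration is good to about 2 mm. A picture is of the moment at which its call begins.
- finish_job(): hands the job in, once; it reports no verdict.
The state is a dict: "time": time; "joint_pos": joint angles; "dq": joint speeds; "effort": joint torques, N m; "tool_pos": TCP position; "tcp_rot": TCP orientation; "force": force on the tool from outside, world axes, zero at the start; "wrist_torque": the same for the moment, N m; "opening": finger opening in m.
Only numpy, scipy, OpenCV 4.12 (cv2) and the standard library are available. Lean on these libraries where they do the work, as an engineer would, in place of code of your own. Each camera call takes 0.05 s, during which the arm holds its last target.

TASK

Put the two steel weights with stem handles away in the wooden block: the large one in the large bore and the small one in the small bore, one after the other, each standing upright on the floor of its bore and let go. Lower each weight into its bore before letting go, do not drop it from above the block.

Things in the scene. Friction and masses are not known exactly. Their poses are not given: they have to be found in the camera images.
- large_weight_center (a point): Loose large steel load weight standing upright: a round body 60 mm in diameter and 30 mm high, with a plain upright stem handle 20 mm in diameter and 45 mm high on its middle (75 mm high in all, about 0.65 kg). The point is half-way up on its axis, 37.5 mm above its underside, z up; the stem runs from 7.5 mm below to 37.5 mm above this point, and its middle is 15 mm above it.
- small_weight_center (a point): Loose small steel load weight standing upright: a round body 36 mm in diameter and 30 mm high, with a plain upright stem handle 20 mm in diameter and 45 mm high on its middle (75 mm high in all, about 0.25 kg). The point is half-way up on its axis, 37.5 mm above its underside, z up; the stem runs from 7.5 mm below to 37.5 mm above this point, and its middle is 15 mm above it.
- large_bore (a point): The larger of the two round blind bores in the top of a fixed brown wooden storage block (210 x 110 mm, 40 mm high, standing on the bench at any yaw). 78 mm in diameter, 25 mm deep with a flat floor, rim chamfered 3 mm. The point is at the centre of the mouth, level with the top of the block (40 mm above the bench); z up. The bores are 105 mm apart.
- small_bore (a point): The smaller of the two round blind bores in the top of a fixed brown wooden storage block (210 x 110 mm, 40 mm high, standing on the bench at any yaw). 54 mm in diameter, 25 mm deep with a flat floor, rim chamfered 3 mm. The point is at the centre of the mouth, level with the top of the block (40 mm above the bench); z up. The bores are 105 mm apart.
Not all that is in view belongs to the job. There is more than one size of the part that bears large_bore; the job needs the smaller.

How it is judged:
At the end, for the whole second after the job is handed in: Each weight stands in its own bore: axis within 14 mm of the bore's axis, centre point 5 to 18 mm above the level of the block's top (12.5 mm when it stands on the bore's floor), upright within 7 degrees, at rest (horizontal distance between large_weight_center and large_bore below 0.014 m and z of large_weight_center in the frame of large_bore between 0.005 and 0.018 m and angle between each of large_weight_center, small_weight_center's own z axis and vertical below 0.12 rad and linear speed of each of large_weight, small_weight below 0.03 m/s and horizontal distance between small_weight_center and small_bore below 0.014 m and z of small_weight_center in the frame of small_bore between 0.005 and 0.018 m); the robot touches nothing.
It fails at once if the large weight is dropped into its bore from above the block (it falls faster than 0.9 m/s, a fall of about 4 cm) (horizontal distance between large_weight_center and large_bore below 0.03 m and z of large_weight_center in the frame of large_bore below 0.03 m and linear speed of large_weight above 0.9 m/s).
It fails at once if the small weight is dropped into its bore from above the block (it falls faster than 0.9 m/s, a fall of about 4 cm) (horizontal distance between small_weight_center and small_bore below 0.03 m and z of small_weight_center in the frame of small_bore below 0.03 m and linear speed of small_weight above 0.9 m/s).
It also fails if it takes over 51 s, if anything falls off the work surface, if the arm or the gripper's body presses on something with over 40 N, if the wrist force passes 120 N, or if a joint passes its speed limit or range.

## Working session

There is one attempt and no reset: what is moved stays moved. The work goes in short steps, Python scripts to look and compute and a tool call to move; the robot and the scene stay as the last step left them, time stands still between calls to the robot, and variables do not carry over. Pictures are saved under pics/ and viewed, and the job is handed in when it is done.

Besides the shell and the picture viewer there is one more tool, called after "Call:" as name(argument=value, ...) on one line, values as JSON. drive_tool: Moves the arm, as the interface text tells. Its arguments: {"type":"object","properties":{"plan":{"type":"array"},"gripper":{"type":"number"},"newtons":{"type":"number"}},"required":["plan"]}

```bash
mkdir -p pics; ls; python3 - <<'E'
from bench import *
import cv2,numpy as np
s=get_state(); print({k:np.round(v,3).tolist() for k,v in s.items()})
try: print(hold_point_z)
except Exception as e: print(e)
for n in ["scene","top","wrist"]:
    c=capture(n); cv2.imwrite(f"pics/{n}0.png",c["image"]); np.savez(f"pics/{n}0.npz",**c)
    print(n,c["K"].tolist(),np.round(c["extrinsics"],3).tolist(), [k for k in c])
E
```

```text
pics
{'time': 0.0, 'joint_pos': [1.216, 0.418, -0.01, 1.614, 0.005, 1.111, -0.053], 'dq': [-0.0, -0.001, 0.001, -0.0, 0.002, -0.0, -0.003], 'effort': [-0.003, -85.125, 0.637, -42.599, -0.049, 0.019, 0.0], 'tool_pos': [0.192, -0.594, 0.205], 'tcp_rot': [-3.14, 0.0, 0.313], 'force': [0.168, 0.516, -0.794], 'wrist_torque': [0.015, -0.042, 0.069], 'opening': 0.094}
-0.0188
scene [[502.01535797613326, 0.0, 321.9384012766703], [0.0, 502.01535797613326, 202.73795524028452], [0.0, 0.0, 1.0]] [[0.161, 0.987, 0.017, -0.067], [-0.707, 0.104, 0.699, 0.267], [0.688, -0.124, 0.715, -1.463], [0.0, 0.0, 0.0, 1.0]] ['image', 'z_map', 'K', 'extrinsics']
top [[387.7919373771855, 0.0, 318.6281259540384], [0.0, 387.7919373771855, 206.14302034988853], [0.0, 0.0, 1.0]] [[-0.006, -0.999, 0.04, -0.02], [0.991, -0.001, 0.133, -0.437], [-0.133, 0.04, 0.99, -0.836], [0.0, 0.0, 0.0, 1.0]] ['image', 'z_map', 'K', 'extrinsics']
wrist [[329.36580239232524, 0.0, 321.041576232897], [0.0, 329.36580239232524, 200.21934093825388], [0.0, 0.0, 1.0]] [[0.308, -0.951, -0.001, -0.623], [0.918, 0.297, -0.264, 0.028], [0.251, 0.08, 0.965, -0.391], [0.0, 0.0, 0.0, 1.0]] ['image', 'z_map', 'K', 'extrinsics']
```

View pics/scene0.png

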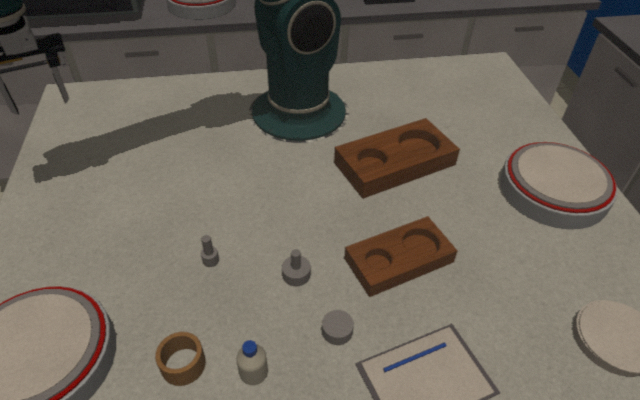

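View pics/top0.png

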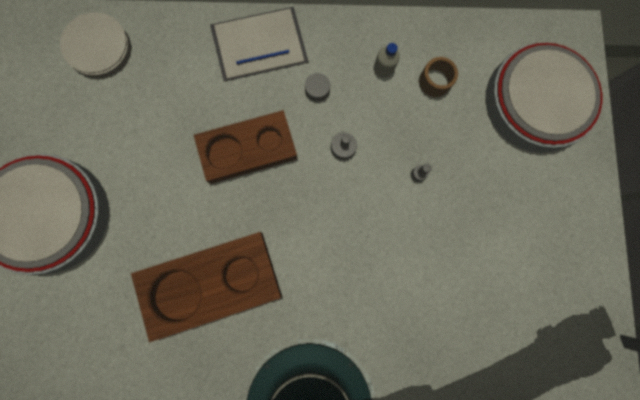

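View pics/wrist0.png

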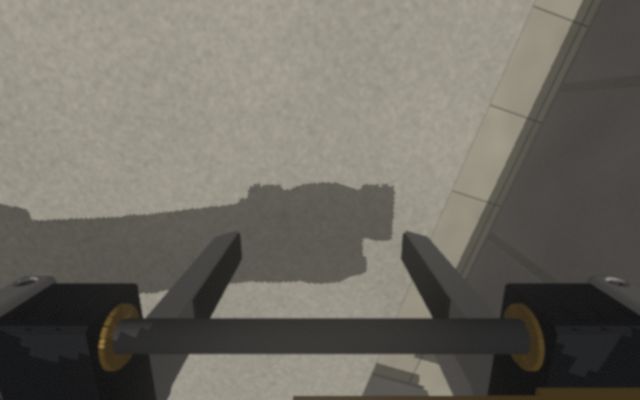

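The scene and top views show two wooden blocks, the nearer one larger in the top view. The large weight is at about (343,146) in the top view and the small one at about (421,173). I'll measure them next.

```bash
cat > h.py <<'E'
import numpy as np,cv2
def load(p): return dict(np.load(p))
def cloud(c):
    K=c["K"];E=c["extrinsics"];z=c["z_map"]
    v,u=np.mgrid[:z.shape[0],:z.shape[1]]
    p=np.stack([(u-K[0,2])/K[0,0]*z,-(v-K[1,2])/K[1,1]*z,-z],-1)
    return (p-E[:3,3])@E[:3,:3]
def onplane(c,u,v,h):
    K=c["K"];E=c["extrinsics"];R=E[:3,:3]
    d=R.T@np.array([(u-K[0,2])/K[0,0],-(v-K[1,2])/K[1,1],-1]); o=-R.T@E[:3,3]
    return o+d*(h-o[2])/d[2]
E
python3 - <<'E'
from h import *
for n in ["top","scene"]:
    c=load(f"pics/{n}0.npz");P=cloud(c);P[c["z_map"]==0]=np.nan
    print(n,"table z",np.nanmedian(P[200:230,320:400,2]) if n=="top" else np.nanmedian(P[180:220,240:320,2]))
    def reg(x0,x1,y0,y1,z0,z1):
        m=(P[...,0]>x0)&(P[...,0]<x1)&(P[...,1]>y0)&(P[...,1]<y1)&(P[...,2]>z0)&(P[...,2]<z1); return P[m]
    # components above table
    m=((P[...,2]>0.02)&(P[...,0]>.15)).astype(np.uint8)
    k,l,st,ce=cv2.connectedComponentsWithStats(m)
    for i in range(1,k):
        if st[i,4]<30: continue
        Q=P[l==i]; top=Q[Q[:,2]>np.percentile(Q[:,2],90)-.006]
        r=cv2.minAreaRect((top[:,:2]*1000).astype(np.float32))
        print(np.round(ce[i]),st[i,4],"zmax %.3f"%np.percentile(Q[:,2],95),"rect",np.round(r[0],1),np.round(r[1],1),round(r[2],1))
E
python3 - <<'E'
import cv2
t=cv2.imread('pics/top0.png')
cv2.imwrite('pics/crop1.png',cv2.resize(t[100:200,180:310],None,fx=6,fy=6,interpolation=cv2.INTER_CUBIC))
cv2.imwrite('pics/crop2.png',cv2.resize(t[120:195,320:445],None,fx=6,fy=6,interpolation=cv2.INTER_CUBIC))
E
```

```text
top table z -0.001923954847433377
[93. 42.] 2680 zmax 0.024 rect [822.9 501.3] [152.5 147.7] 45.5
[387.  59.] 565 zmax 0.094 rect [ 780.9 -182.7] [22.2 23.5] 9.4
[545.  96.] 9586 zmax 0.062 rect [ 698.6 -556.6] [238.5 244.9] 80.6
[439.  75.] 720 zmax 0.050 rect [ 746.6 -306.4] [77.8 78.3] 42.3
[317.  86.] 509 zmax 0.031 rect [722.5 -20.5] [58.4 57.9] 44.3
[247. 145.] 3476 zmax 0.041 rect [574.6 143.5] [111.7 210.2] 16.6
[343. 145.] 521 zmax 0.073 rect [579.2 -79.9] [18.4 18.5] 27.8
[ 47. 214.] 10612 zmax 0.062 rect [424.  552.2] [245.4 188. ] 6.0
[421. 172.] 235 zmax 0.074 rect [ 514.6 -256.3] [18.3 17.7] 2.0
[207. 286.] 7297 zmax 0.054 rect [266.3 218.2] [147.6 282.9] 17.8
[630. 343.] 245 zmax 0.248 rect [ 176.5 -536.9] [10.1 21. ] 75.3
scene table z 0.001293453134350025
[27. 43.] 2926 zmax 0.441 rect [ 207.7 -558.7] [17.6 68.7] 66.6
[ 8. 98.] 258 zmax 0.282 rect [ 209.4 -642. ] [ 8.9 21.2] 86.0
[394. 154.] 5287 zmax 0.057 rect [264.9 214.4] [154. 285.] 17.7
[558. 183.] 7239 zmax 0.065 rect [421.  574.4] [237.  242.5] 49.6
[397. 253.] 3879 zmax 0.044 rect [573.6 141.2] [114.1 213.4] 16.8
[208. 249.] 336 zmax 0.077 rect [ 516.  -258.3] [18.6 19.2] 41.4
[295. 267.] 667 zmax 0.076 rect [579.8 -82.8] [18.7 19.5] 67.7
[ 52. 344.] 11305 zmax 0.065 rect [ 689.  -525.1] [238.3 166. ] 14.8
[611. 333.] 3575 zmax 0.027 rect [810.2 481.3] [112.  151.6] 56.5
[337. 325.] 776 zmax 0.034 rect [723.2 -22. ] [56.6 59.4] 80.8
[179. 356.] 1330 zmax 0.053 rect [ 747.9 -309.2] [79.4 78.6] 30.5
[251. 361.] 996 zmax 0.097 rect [ 781.5 -185.1] [22.1 24. ] 85.6
```

View pics/crop1.png

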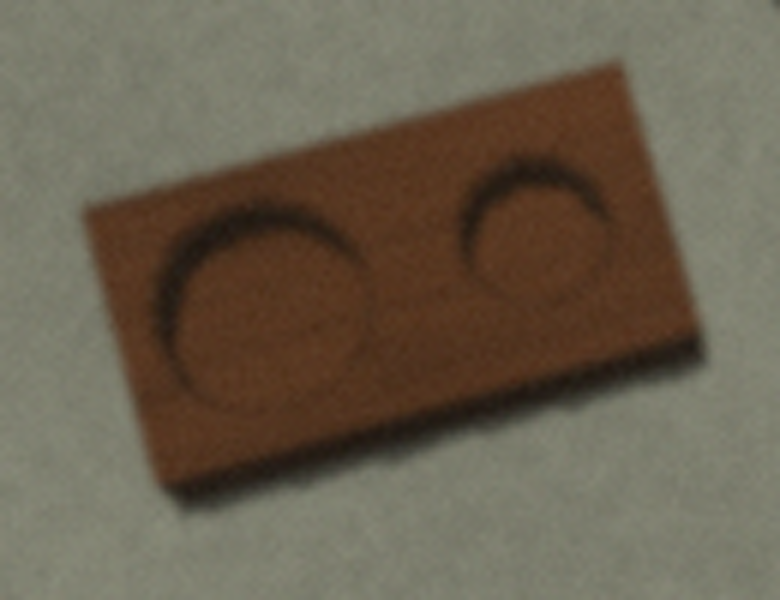

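View pics/crop2.png

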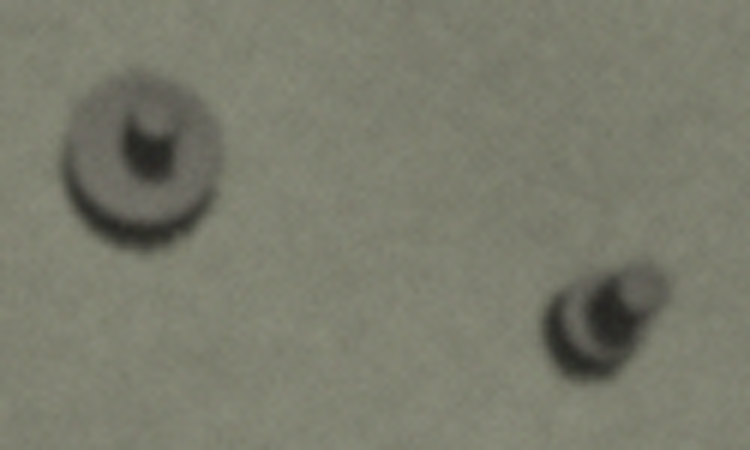

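```bash
python3 - <<'E'
from h import *
for n in ["top","scene"]:
    c=load(f"pics/{n}0.npz");P=cloud(c)
    m=(abs(P[...,0]-.574)<.09)&(abs(P[...,1]-.142)<.12)
    if n=="top": print([np.round(onplane(c,u,v,.038),4) for u,v in[(224.2,150.8),(269.2,138.5)]])
    z0=.039 if n=="top" else .0415
    low=(m&(P[...,2]<z0-.006)&(P[...,2]>z0-.03)).astype(np.uint8)
    block=m&(P[...,2]>z0-.03); 
    k,l,st,ce=cv2.connectedComponentsWithStats(low)
    for i in range(1,k):
        if st[i,4]<60: continue
        Q=P[l==i]; (x,y),r=cv2.minEnclosingCircle((Q[:,:2]*1000).astype(np.float32))
        print(n,np.round(ce[i]),st[i,4],"floor",np.round(np.median(Q[:,2]),4),"c",round(x,1),round(y,1),round(r,1), "mean",np.round(Q.mean(0)[:2]*1000,1))
E
```

```text
[array([0.5608, 0.1888, 0.038 ]), array([0.5898, 0.0891, 0.038 ])]
top [269. 139.] 417 floor 0.0136 c 593.3 91.5 26.7 mean [596.3  92.4]
top [223. 151.] 914 floor 0.0135 c 562.1 192.6 39.0 mean [566.1 195.5]
top [252. 170.] 249 floor 0.0216 c 522.0 128.4 103.9 mean [522.2 127.8]
scene [420. 242.] 758 floor 0.0172 c 555.2 190.6 38.6 mean [545.9 195.9]
scene [396. 272.] 756 floor 0.0241 c 574.7 140.7 118.5 mean [620.7 121.4]
scene [378. 258.] 391 floor 0.0176 c 584.3 89.8 26.6 mean [576.9  92.9]
```

Call:
drive_tool(plan=[{"dp": [50, -35, 0], "delta_rot": [0, 0, 0]}, {"dp": [90, -63, 0], "delta_rot": [0, 0, 0]}, {"dp": [130, -91, 0], "delta_rot": [0, 0, 0]}, {"dp": [170, -119, 0], "delta_rot": [0, 0, 0]}, {"dp": [210, -147, 0], "delta_rot": [0, 0, 0]}, {"dp": [250, -175, 0], "delta_rot": [0, 0, 0]}, {"dp": [290, -203, 0], "delta_rot": [0, 0, 0]}, {"dp": [330, -231, 0], "delta_rot": [0, 0, 0]}, {"dp": [370, -259, 0], "delta_rot": [0, 0, 0]}, {"dp": [400, -280, 0], "delta_rot": [0, 0, 0]}], gripper=0.3, newtons=40)

```text
time: 1.15
tool_pos: [0.4881, -0.2023, 0.2055]
tcp_rot: [-3.141, -0.0, 0.315]
force: [0.8, -1.3, 0.2]
opening: 0.0654
```

Call:
drive_tool(plan=[{"dp": [45, -31, 10], "delta_rot": [0, 0, 0]}, {"dp": [85, -59, 30], "delta_rot": [0, 0, 0]}, {"dp": [112, -78, 50], "delta_rot": [0, 0, 0]}, {"dp": [124, -86, 60], "delta_rot": [0, 0, 0]}, {"dp": [124, -86, 60], "delta_rot": [0, 0, 0]}, {"dp": [124, -86, 60], "delta_rot": [0, 0, 0]}])

```text
time: 1.75
tool_pos: [0.5779, -0.0862, 0.1455]
tcp_rot: [3.141, 0.001, 0.312]
force: [-0.4, 0.0, 0.0]
opening: 0.0655
```

```bash
cat > w.py <<'E'
import sys
from bench import *
from h import *
c=capture("wrist");n=sys.argv[1];cv2.imwrite(f"pics/{n}.png",c["image"]);np.savez(f"pics/{n}.npz",**c)
s=get_state();print(s["time"],np.round(s["tool_pos"],4),np.round(s["tcp_rot"],3),s["opening"])
P=cloud(c);t=np.array(s["tool_pos"]);
def proj(p):
    q=c["extrinsics"][:3,:3]@p+c["extrinsics"][:3,3]; return c["K"]@np.array([q[0],-q[1],-q[2]])/-q[2]
print("tcp pix",proj(t))
m=((P[...,2]>.06)&(P[...,2]<.095)&(c["z_map"]>.05)).astype(np.uint8)
k,l,st,ce=cv2.connectedComponentsWithStats(m)
for i in range(1,k):
    if st[i,4]<150: continue
    Q=P[l==i];T=Q[Q[:,2]>np.percentile(Q[:,2],80)-.004]
    print(np.round(ce[i]),st[i,4],np.round(T.mean(0),4),np.round(np.ptp(T,axis=0),4))
E
python3 w.py w1
```

```text
1.8 [ 0.5779 -0.0868  0.146 ] [3.141 0.    0.311] 0.06610392377045707
tcp pix [324.27550785 246.43273901   1.        ]
[538.   7.] 797 [ 0.7642 -0.1855  0.0667] [0.0158 0.0339 0.0084]
[316. 204.] 539 [ 0.5796 -0.0799  0.0741] [0.0189 0.0194 0.0054]
```

View pics/w1.png

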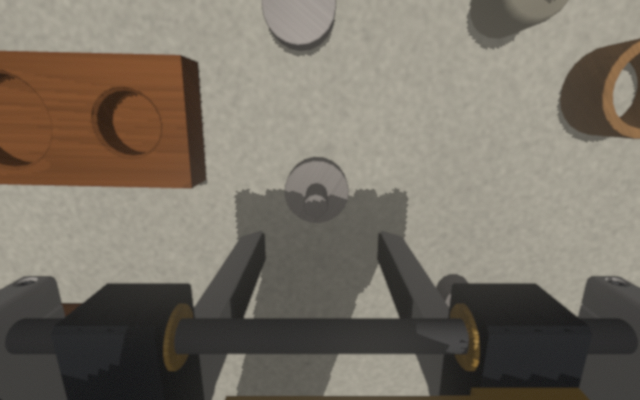

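The wrist view shows the large weight's stem at about (316,204), between and ahead of the fingers, which agrees with the earlier measurement. I'll descend onto the stem.

Call:
drive_tool(plan=[{"dp": [2, -3, 15], "delta_rot": [0, 0, 0]}, {"dp": [3.5, -5, 40], "delta_rot": [0, 0, 0]}, {"dp": [3.5, -5, 65], "delta_rot": [0, 0, 0]}, {"dp": [3.5, -5, 85], "delta_rot": [0, 0, 0]}, {"dp": [3.5, -5, 98], "delta_rot": [0, 0, 0]}, {"dp": [3.5, -5, 105], "delta_rot": [0, 0, 0]}, {"dp": [3.5, -5, 109], "delta_rot": [0, 0, 0]}, {"dp": [3.5, -5, 109], "delta_rot": [0, 0, 0]}])

```text
time: 2.6
tool_pos: [0.5802, -0.0794, 0.0366]
tcp_rot: [3.142, -0.0, 0.313]
force: [0.1, -0.1, 0.1]
opening: 0.0658
```

Call:
drive_tool(plan=[{"dp": [0, 0, 0], "delta_rot": [0, 0, 0]}, {"dp": [0, 0, 0], "delta_rot": [0, 0, 0]}, {"dp": [0, 0, 0], "delta_rot": [0, 0, 0]}, {"dp": [0, 0, 0], "delta_rot": [0, 0, 0]}, {"dp": [0, 0, 0], "delta_rot": [0, 0, 0]}, {"dp": [0, 0, 0], "delta_rot": [0, 0, 0]}, {"dp": [0, 0, 0], "delta_rot": [0, 0, 0]}, {"dp": [0, 0, 0], "delta_rot": [0, 0, 0]}], gripper=1, newtons=50)

```text
time: 3.4
tool_pos: [0.5802, -0.0795, 0.0365]
tcp_rot: [3.141, -0.0, 0.313]
force: [1.4, -3.2, 0.6]
opening: 0.0192
```

Call:
drive_tool(plan=[{"dp": [0, 0, -5], "delta_rot": [0, 0, 0]}, {"dp": [0, 0, -18], "delta_rot": [0, 0, 0]}, {"dp": [0, 0, -36], "delta_rot": [0, 0, 0]}, {"dp": [0, 0, -54], "delta_rot": [0, 0, 0]}, {"dp": [0, 0, -72], "delta_rot": [0, 0, 0]}, {"dp": [0, 0, -85], "delta_rot": [0, 0, 0]}, {"dp": [0, 0, -90], "delta_rot": [0, 0, 0]}, {"dp": [0, 0, -90], "delta_rot": [0, 0, 0]}])

```text
time: 4.2
tool_pos: [0.5802, -0.0794, 0.127]
tcp_rot: [3.141, -0.001, 0.313]
force: [-0.5, 0.8, -5.6]
opening: 0.0191
```

```bash
python3 w.py w2; python3 -c "
from bench import *;print(get_state()['force'])"
```

```text
4.25 [ 0.5798 -0.0793  0.1262] [-3.141  0.     0.313] 0.019527684546913282
tcp pix [323.12210847 245.92637296   1.        ]
[563.   8.] 846 [ 0.7638 -0.1857  0.0662] [0.0146 0.0318 0.0077]
[-0.41598191 -0.05703229 -6.2546803 ]
```

View pics/w2.png

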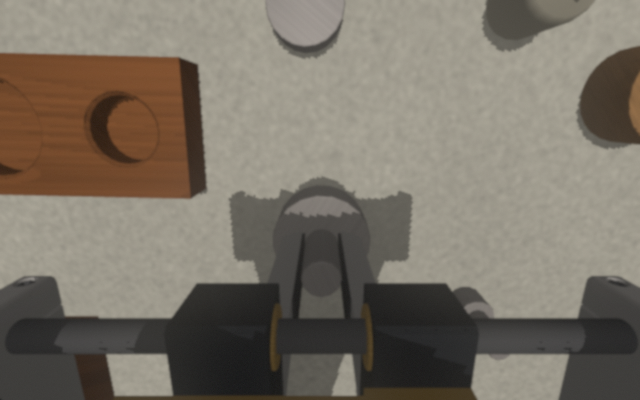

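The weight is held: the wrist force reads about -6 N and the body hangs level at about (322,215). The small bore's rim is at about (122,127). I'll carry it to the large bore.

Call:
drive_tool(plan=[{"dp": [4, -15, 0], "delta_rot": [0, 0, 0]}, {"dp": [12, -48, 0], "delta_rot": [0, 0, 0]}, {"dp": [21, -86, 0], "delta_rot": [0, 0, 0]}, {"dp": [30, -124, 0], "delta_rot": [0, 0, 0]}, {"dp": [39, -162, 0], "delta_rot": [0, 0, 0]}, {"dp": [48, -200, 0], "delta_rot": [0, 0, 0]}, {"dp": [56, -235, 0], "delta_rot": [0, 0, 0]}, {"dp": [62, -257, 0], "delta_rot": [0, 0, 0]}, {"dp": [63.5, -264.5, 0], "delta_rot": [0, 0, 0]}, {"dp": [63.5, -264.5, 0], "delta_rot": [0, 0, 0]}])

```text
time: 5.25
tool_pos: [0.5582, 0.1933, 0.1257]
tcp_rot: [-3.141, 0.001, 0.315]
force: [-0.1, -0.2, -6.1]
opening: 0.0194
```

```bash
python3 w.py w3; python3 -c "
from h import *
c=load('pics/w2.npz');print(onplane(c,122,127,.04))"
```

```text
5.3 [0.5586 0.1918 0.1258] [3.142e+00 1.000e-03 3.130e-01] 0.019238839610863794
tcp pix [326.04953289 246.08933248   1.        ]
[0.59210938 0.09069902 0.04      ]
```

View pics/w3.png

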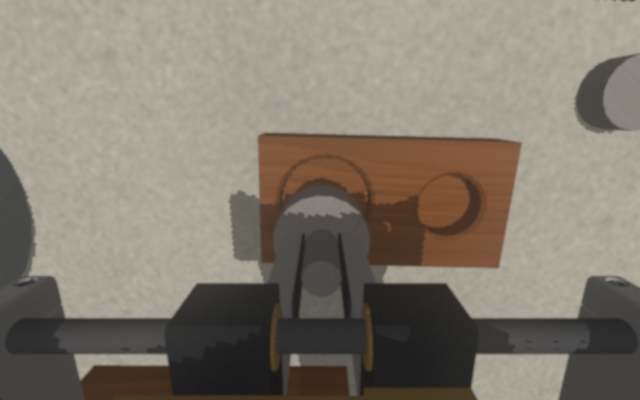

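The wrist view shows the large bore's rim behind the weight, centred at about (325,201), and the small bore at about (450,204).

```bash
python3 -c "
from h import *
c=load('pics/w3.npz')
print(onplane(c,325,201,.04),onplane(c,450,204,.04))
for u,v in [(263,135),(519,143),(499,267),(260,262)]: print(onplane(c,u,v,.04))"
```

```text
[0.56204352 0.19257854 0.04      ] [0.59191657 0.09271276 0.04      ]
[0.59816297 0.25596466 0.04      ]
[0.65511295 0.06128438 0.04      ]
[0.55232488 0.02818328 0.04      ]
[0.4916571  0.22937082 0.04      ]
```

Call:
drive_tool(plan=[{"dp": [1, -0.5, 8], "delta_rot": [0, 0, 0]}, {"dp": [1, -0.5, 22], "delta_rot": [0, 0, 0]}, {"dp": [1, -0.5, 36], "delta_rot": [0, 0, 0]}, {"dp": [1, -0.5, 48], "delta_rot": [0, 0, 0]}, {"dp": [1, -0.5, 57], "delta_rot": [0, 0, 0]}, {"dp": [1, -0.5, 64], "delta_rot": [0, 0, 0]}, {"dp": [1, -0.5, 69], "delta_rot": [0, 0, 0]}, {"dp": [1, -0.5, 72], "delta_rot": [0, 0, 0]}, {"dp": [1, -0.5, 72.5], "delta_rot": [0, 0, 0]}, {"dp": [1, -0.5, 73], "delta_rot": [0, 0, 0]}])

```text
time: 6.3
tool_pos: [0.5601, 0.1928, 0.0537]
tcp_rot: [-3.142, -0.0, 0.313]
force: [0.3, 1.2, -6.3]
opening: 0.0191
```

Call:
drive_tool(plan=[{"dp": [0, 0, 0.5], "delta_rot": [0, 0, 0]}, {"dp": [0, 0, 1], "delta_rot": [0, 0, 0]}, {"dp": [0, 0, 1.5], "delta_rot": [0, 0, 0]}, {"dp": [0, 0, 1.5], "delta_rot": [0, 0, 0]}, {"dp": [0, 0, 1.5], "delta_rot": [0, 0, 0]}])

```text
time: 6.8
tool_pos: [0.5599, 0.1927, 0.052]
tcp_rot: [-3.141, 0.0, 0.313]
force: [0.2, 0.8, -5.6]
opening: 0.0195
```

Call:
drive_tool(plan=[{"dp": [0, 0, 0.5], "delta_rot": [0, 0, 0]}, {"dp": [0, 0, 1], "delta_rot": [0, 0, 0]}, {"dp": [0, 0, 1], "delta_rot": [0, 0, 0]}, {"dp": [0, 0, 1], "delta_rot": [0, 0, 0]}])

```text
time: 7.2
tool_pos: [0.56, 0.1927, 0.0515]
tcp_rot: [3.141, -0.0, 0.313]
force: [-4.3, -1.5, 5.8]
opening: 0.0194
```

Contact with the bore floor: the force went from -5.6 to +5.8 N at the expected height. I'll let go.

Call:
drive_tool(plan=[{"dp": [0, 0, 0], "delta_rot": [0, 0, 0]}, {"dp": [0, 0, 0], "delta_rot": [0, 0, 0]}, {"dp": [0, 0, 0], "delta_rot": [0, 0, 0]}, {"dp": [0, 0, 0], "delta_rot": [0, 0, 0]}, {"dp": [0, 0, 0], "delta_rot": [0, 0, 0]}], gripper=0.4)

```text
time: 7.7
tool_pos: [0.5599, 0.1927, 0.0509]
tcp_rot: [-3.141, -0.0, 0.313]
force: [-0.4, 0.5, -0.5]
opening: 0.0549
```

Call:
drive_tool(plan=[{"dp": [0, 0, -10], "delta_rot": [0, 0, 0]}, {"dp": [0, 0, -35], "delta_rot": [0, 0, 0]}, {"dp": [0, 0, -65], "delta_rot": [0, 0, 0]}, {"dp": [0, 0, -95], "delta_rot": [0, 0, 0]}, {"dp": [0, 0, -115], "delta_rot": [0, 0, 0]}, {"dp": [0, 0, -120], "delta_rot": [0, 0, 0]}, {"dp": [0, 0, -120], "delta_rot": [0, 0, 0]}])

```text
time: 8.4
tool_pos: [0.5601, 0.1927, 0.1716]
tcp_rot: [3.142, -0.001, 0.313]
force: [-0.1, -0.4, 0.6]
opening: 0.0565
```

```bash
python3 w.py w4
```

```text
8.45 [0.5597 0.1925 0.1706] [3.142 0.    0.313] 0.05593949322573503
tcp pix [323.40608133 245.94993768   1.        ]
[321. 204.] 578 [0.5591 0.1934 0.089 ] [0.0192 0.0191 0.0054]
```

View pics/w4.png

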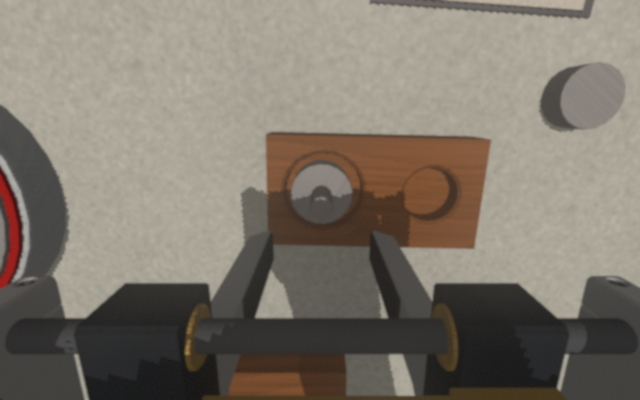

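The large weight stands in its bore: body at about (321,193) inside the rim, stem top at z = 0.089. Next is the small weight.

Call:
drive_tool(plan=[{"dp": [-8, 18, 0], "delta_rot": [0, 0, 0]}, {"dp": [-24, 55, 0], "delta_rot": [0, 0, 0]}, {"dp": [-42, 96, 0], "delta_rot": [0, 0, 0]}, {"dp": [-60, 138, 0], "delta_rot": [0, 0, 0]}, {"dp": [-79, 180, 0], "delta_rot": [0, 0, 0]}, {"dp": [-97, 222, 0], "delta_rot": [0, 0, 0]}, {"dp": [-115, 264, 0], "delta_rot": [0, 0, 0]}, {"dp": [-133, 306, 0], "delta_rot": [0, 0, 0]}, {"dp": [-151, 346, 0], "delta_rot": [0, 0, 0]}, {"dp": [-166, 380, 0], "delta_rot": [0, 0, 0]}])

```text
time: 9.45
tool_pos: [0.5175, -0.2223, 0.1696]
tcp_rot: [-3.141, 0.002, 0.312]
force: [0.0, 0.6, 0.1]
opening: 0.0561
```

Call:
drive_tool(plan=[{"dp": [-10, 23, 10], "delta_rot": [0, 0, 0]}, {"dp": [-15, 34, 20], "delta_rot": [0, 0, 0]}, {"dp": [-15, 34, 25], "delta_rot": [0, 0, 0]}, {"dp": [-15, 34, 25], "delta_rot": [0, 0, 0]}])

```text
time: 9.85
tool_pos: [0.5148, -0.2552, 0.1446]
tcp_rot: [-3.139, 0.001, 0.314]
force: [-0.3, 0.8, 0.5]
opening: 0.0563
```

```bash
python3 w.py w5;python3 -c "
from h import *
c=load('pics/w4.npz')
print(onplane(c,430,193,.04),onplane(c,323,187,.04))"
```

```text
9.9 [ 0.5153 -0.255   0.1454] [-3.14   0.     0.315] 0.05610953945269064
tcp pix [323.38144641 245.68960306   1.        ]
[324. 208.] 538 [ 0.5156 -0.2559  0.074 ] [0.0189 0.0196 0.0051]
[0.59137166 0.0931763  0.04      ] [0.5650835  0.19376269 0.04      ]
```

View pics/w5.png

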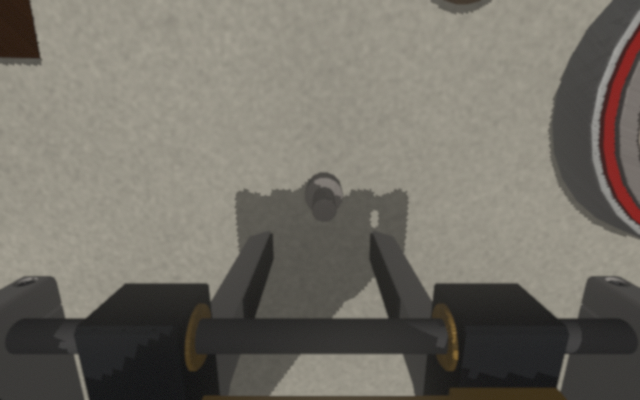

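The small weight's stem is at (324,208), within about 1 mm of the jaw centre. I'll descend and grip it.

Call:
drive_tool(plan=[{"dp": [0, 1, 15], "delta_rot": [0, 0, 0]}, {"dp": [0, 1, 40], "delta_rot": [0, 0, 0]}, {"dp": [0, 1, 65], "delta_rot": [0, 0, 0]}, {"dp": [0, 1, 85], "delta_rot": [0, 0, 0]}, {"dp": [0, 1, 98], "delta_rot": [0, 0, 0]}, {"dp": [0, 1, 105], "delta_rot": [0, 0, 0]}, {"dp": [0, 1, 109], "delta_rot": [0, 0, 0]}, {"dp": [0, 1, 109], "delta_rot": [0, 0, 0]}])

```text
time: 10.7
tool_pos: [0.5156, -0.2578, 0.037]
tcp_rot: [3.142, -0.0, 0.313]
force: [0.3, 1.3, -0.3]
opening: 0.0564
```

Call:
drive_tool(plan=[{"dp": [0, 0, 0], "delta_rot": [0, 0, 0]}, {"dp": [0, 0, 0], "delta_rot": [0, 0, 0]}, {"dp": [0, 0, 0], "delta_rot": [0, 0, 0]}, {"dp": [0, 0, 0], "delta_rot": [0, 0, 0]}, {"dp": [0, 0, 0], "delta_rot": [0, 0, 0]}, {"dp": [0, 0, 0], "delta_rot": [0, 0, 0]}, {"dp": [0, 0, 0], "delta_rot": [0, 0, 0]}, {"dp": [0, 0, 0], "delta_rot": [0, 0, 0]}], gripper=1, newtons=40)

```text
time: 11.5
tool_pos: [0.5154, -0.2579, 0.037]
tcp_rot: [-3.142, 0.0, 0.313]
force: [-0.7, 0.3, 1.7]
opening: 0.0191
```

Call:
drive_tool(plan=[{"dp": [0, 0, -5], "delta_rot": [0, 0, 0]}, {"dp": [0, 0, -18], "delta_rot": [0, 0, 0]}, {"dp": [0, 0, -40], "delta_rot": [0, 0, 0]}, {"dp": [0, 0, -65], "delta_rot": [0, 0, 0]}, {"dp": [0, 0, -90], "delta_rot": [0, 0, 0]}, {"dp": [0, 0, -107], "delta_rot": [0, 0, 0]}, {"dp": [0, 0, -110], "delta_rot": [0, 0, 0]}, {"dp": [0, 0, -110], "delta_rot": [0, 0, 0]}])

```text
time: 12.3
tool_pos: [0.5154, -0.2579, 0.1474]
tcp_rot: [3.141, -0.0, 0.313]
force: [-0.4, 0.5, -3.7]
opening: 0.0193
```

Call:
drive_tool(plan=[{"dp": [8, -14, 0], "delta_rot": [0, 0, 0]}, {"dp": [25, -44, 0], "delta_rot": [0, 0, 0]}, {"dp": [46, -80, 0], "delta_rot": [0, 0, 0]}, {"dp": [68, -117, 0], "delta_rot": [0, 0, 0]}, {"dp": [90, -155, 0], "delta_rot": [0, 0, 0]}, {"dp": [111, -193, 0], "delta_rot": [0, 0, 0]}, {"dp": [133, -230, 0], "delta_rot": [0, 0, 0]}, {"dp": [153, -266, 0], "delta_rot": [0, 0, 0]}, {"dp": [168, -293, 0], "delta_rot": [0, 0, 0]}, {"dp": [176, -305, 0], "delta_rot": [0, 0, 0]}])

```text
time: 13.3
tool_pos: [0.588, 0.0909, 0.1459]
tcp_rot: [-3.14, 0.001, 0.317]
force: [0.5, 0.8, -3.4]
opening: 0.0196
```

Call:
drive_tool(plan=[{"dp": [3, -5, 5], "delta_rot": [0, 0, 0]}, {"dp": [3, -5, 15], "delta_rot": [0, 0, 0]}, {"dp": [3, -5, 20], "delta_rot": [0, 0, 0]}, {"dp": [3, -5, 20], "delta_rot": [0, 0, 0]}])

```text
time: 13.7
tool_pos: [0.5896, 0.0905, 0.1256]
tcp_rot: [3.142, 0.002, 0.311]
force: [0.4, -0.9, -3.3]
opening: 0.0196
```

```bash
python3 w.py w6
```

```text
13.75 [0.59   0.0908 0.1263] [3.142e+00 1.000e-03 3.110e-01] 0.01952502150906562
tcp pix [323.01783926 245.67488801   1.        ]
[175. 216.] 1090 [0.5594 0.1924 0.0889] [0.0195 0.0193 0.0054]
```

View pics/w6.png

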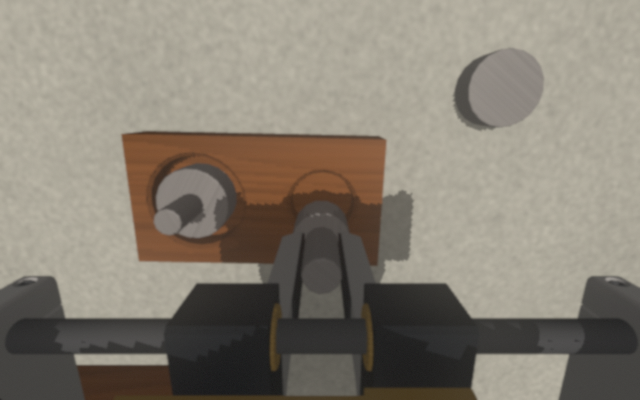

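The small weight hangs centred below the small bore's rim, at about (322,201) in the image. The large weight is still standing in its bore. I'll lower the small one.

Call:
drive_tool(plan=[{"dp": [0.5, -1, 8], "delta_rot": [0, 0, 0]}, {"dp": [0.5, -1, 22], "delta_rot": [0, 0, 0]}, {"dp": [0.5, -1, 36], "delta_rot": [0, 0, 0]}, {"dp": [0.5, -1, 48], "delta_rot": [0, 0, 0]}, {"dp": [0.5, -1, 57], "delta_rot": [0, 0, 0]}, {"dp": [0.5, -1, 64], "delta_rot": [0, 0, 0]}, {"dp": [0.5, -1, 69], "delta_rot": [0, 0, 0]}, {"dp": [0.5, -1, 72], "delta_rot": [0, 0, 0]}, {"dp": [0.5, -1, 72.5], "delta_rot": [0, 0, 0]}, {"dp": [0.5, -1, 72.5], "delta_rot": [0, 0, 0]}])

```text
time: 14.75
tool_pos: [0.5906, 0.0933, 0.0547]
tcp_rot: [-3.142, -0.0, 0.313]
force: [-0.5, 0.4, -2.1]
opening: 0.0193
```

Call:
drive_tool(plan=[{"dp": [0, 0, 0.5], "delta_rot": [0, 0, 0]}, {"dp": [0, 0, 1], "delta_rot": [0, 0, 0]}, {"dp": [0, 0, 1.5], "delta_rot": [0, 0, 0]}, {"dp": [0, 0, 1.5], "delta_rot": [0, 0, 0]}, {"dp": [0, 0, 1.5], "delta_rot": [0, 0, 0]}])

```text
time: 15.25
tool_pos: [0.5904, 0.0932, 0.053]
tcp_rot: [-3.142, 0.0, 0.313]
force: [0.2, -0.0, -3.6]
opening: 0.0194
```

Call:
drive_tool(plan=[{"dp": [0, 0, 0.5], "delta_rot": [0, 0, 0]}, {"dp": [0, 0, 1], "delta_rot": [0, 0, 0]}, {"dp": [0, 0, 1.5], "delta_rot": [0, 0, 0]}, {"dp": [0, 0, 1.5], "delta_rot": [0, 0, 0]}, {"dp": [0, 0, 1.5], "delta_rot": [0, 0, 0]}])

```text
time: 15.75
tool_pos: [0.5906, 0.0933, 0.052]
tcp_rot: [3.142, -0.0, 0.313]
force: [-2.7, 0.4, 7.3]
opening: 0.0196
```

Contact with the floor at the expected height. I'll release and withdraw.

Call:
drive_tool(plan=[{"dp": [0, 0, 0], "delta_rot": [0, 0, 0]}, {"dp": [0, 0, 0], "delta_rot": [0, 0, 0]}, {"dp": [0, 0, 0], "delta_rot": [0, 0, 0]}, {"dp": [0, 0, 0], "delta_rot": [0, 0, 0]}, {"dp": [0, 0, 0], "delta_rot": [0, 0, 0]}], gripper=0.4)

```text
time: 16.25
tool_pos: [0.5904, 0.0932, 0.0514]
tcp_rot: [-3.142, 0.0, 0.313]
force: [0.5, 0.5, 0.4]
opening: 0.0549
```

Call:
drive_tool(plan=[{"dp": [0, 0, -10], "delta_rot": [0, 0, 0]}, {"dp": [0, 0, -35], "delta_rot": [0, 0, 0]}, {"dp": [0, 0, -65], "delta_rot": [0, 0, 0]}, {"dp": [0, 0, -95], "delta_rot": [0, 0, 0]}, {"dp": [0, 0, -115], "delta_rot": [0, 0, 0]}, {"dp": [0, 0, -120], "delta_rot": [0, 0, 0]}, {"dp": [0, 0, -120], "delta_rot": [0, 0, 0]}])

```text
time: 16.95
tool_pos: [0.5907, 0.0933, 0.1721]
tcp_rot: [3.141, -0.001, 0.313]
force: [0.3, -0.2, -0.9]
opening: 0.0565
```

```bash
python3 w.py w7
```

```text
17.0 [0.5902 0.0932 0.1711] [-3.142  0.     0.313] 0.05613860653141499
tcp pix [323.22485895 245.95225219   1.        ]
[201. 202.] 703 [0.5593 0.1925 0.0889] [0.0191 0.0188 0.0055]
[321. 202.] 573 [0.5907 0.0946 0.089 ] [0.0193 0.0193 0.0055]
```

View pics/w7.png

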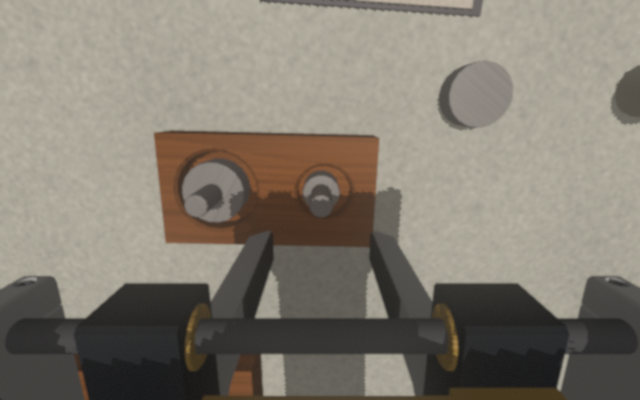

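Both weights stand in their bores: large body at about (212,190), small at about (321,193). Both stem tops read z = 0.089 and the gripper is well clear. I'll hand the job in.

```bash
python3 -c "
from bench import *;print(finish_job())"
```

```text
the job is handed in; nothing more can be done
None
```

Both weights are in the smaller (210 x 110 mm) block, the large one in the large bore and the small one in the small bore. I lowered each one until the wrist force showed it on the bore floor, then let go. I handed the job in at about 17 s of the 51 s allowed; it reports no verdict.

- **Height:** in the last wrist picture both stem tops read z = 0.089 m, against 0.090 m expected when standing on the floor.
- **Position:** the stems read (0.559, 0.193) for the large weight and (0.591, 0.095) for the small one. That is within about 3 mm of my bore estimates.
- **Upright and clear:** both looked upright inside their rims, though I did not measure tilt or speed. The gripper was about 80 mm above the stem tops, with no contact force.
- **Disagreements:** the top and scene cameras differed by 1–3 mm on the weights and on the block's outline. Their fitted bore circles differed by up to 9 mm in x because the rims are chamfered and partly hidden. I averaged the readings, which left ample margin within the 14 mm tolerance.

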